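# Set a brass plate over the sweep bin for filing

## Robot

A 6-joint arm with a two-finger parallel gripper is mounted at the origin on the work surface. World frame = base frame: x ahead of the robot, y to its left, z up, the work surface at z = 0. Lengths are in mm, angles in degrees, forces in N, time in s.
With the tool pointing down it reaches from about 325 to 850 mm from the base axis. Payload 4.4 kg.
Tool frame: the origin (TCP) lies on the centre line of the jaws, within the pads' length; the fingertips stand 22 mm ahead of it and the grasp point (between the pads) lies 3 mm ahead of it; y points along the fingers, z is the direction in which the jaws open and shut, and the axes are right-handed (so a half turn about y gives the same grasp; the last joint's range is limited). The gripper opens to 94 mm and grips with 3 to 60 N. Pads are 16 mm wide; open, the fingers measure 119 mm over their backs; the gripper's body (75 mm by 177 mm) begins 78 mm behind the grasp point.
Start: joints at [54.861, 11.837, 88.321, -0, 79.842, -8.623], TCP at [256.721, 514.511, 197.647] pointing down, gripper open.
Joint ranges: [-156.59, 156.59], [-49.26, 127.26], [12.9, 141.05], [-63.56, 243.56], [4.71, 150.69], [-161.64, 161.64]. Speed limits (degrees/s): [159.86, 159.86, 180, 180, 180, 180].

## Interface

Orientations are given as a 3x3 rotation matrix whose columns are the frame's x, y, z axes.
In Python, from workcell import monitor, eyes, order gives the robot as it stands.
- The arm moves only by the tool send_rows, never from a script. Its argument "commands" is a list of rows, each an object with "slide": the shift along the tool's x, y, z in m, a list of three; "spin": the turn about the tool's y in degrees; "grip": the finger opening in m, from 0 to 0.094. A call has 1 to 20 rows; each row is the pose to reach, as a shift and turn from the pose commanded when the call began, along the tool's axes at that moment; what a row does not reach only later rows make up. A row lasts 1/10 s, in which the tool goes at most 50 mm and 8.59 degrees, less where a joint would pass 70% of its speed; a pose out of reach is approached as far as the arm can. A call with a gripper value outside its range is refused whole. The fingers move at their own pace and stop on an object; "newtons" is the grip in N (left out, the last holds). Time passes only in rows, so rows that repeat a pose let the fingers close. It gives the time, the measured TCP pose, the force and the opening at its end, in the units of the state.
- monitor.read_state(): the state, without advancing time (a new reading comes with each control period).
- eyes.grab_frame(name): name is "scene" or "top" or "wrist"; returns a dict with "color" (384x512x3 uint8, blue, green, red), "K" (3x3 intrinsics, pixels), "R" (3x3) and "t" (3): a world point X has camera coordinates R X + t; the wrist camera has in their place "hand_eye" (4x4, takes a point from camera to tool coordinates, whose origin is the TCP and whose axes are the tool frame's). Camera axes: x right, y down, z forward; pixel columns grow to the right and rows downward; lengths in mm; the calibration is good to about 2 mm. A picture is of the moment at which its call begins: read the wrist's pose just before it. There is no depth.
- order.sign_off(): hands the job in, once; it reports no verdict.
The state is a dict: "time": time; "qpos": joint angles; "qvel": joint speeds; "joint_efforts": joint torques, N m; "tcp_pos": TCP position; "tcp_rot": TCP orientation; "force": force on the tool from outside, world axes, zero at the start; "moment": the same for the moment, N m; "gripper_width": finger opening in mm.
Only numpy, scipy, OpenCV 4.12 (cv2) and the standard library are available. Lean on these libraries where they do the work, as an engineer would, in place of code of your own. Each camera call takes 0.05 s, during which the arm holds its last target. There are 200 camera calls.

## Task

Get the brass plate ready for filing. First press the tipped-up copper bin down by its thumb tab until it lies level, then push the plate along the filing board until its scribed line stands right over the board's edge, so that 30 mm of the plate overhangs the bin, square to the edge. Only press and push: do not grip or lift anything, let the plate neither lift nor tip, leave the other things on the bench where they are, and finish clear of everything.

Things in the scene. Friction and masses are not known exactly. Their poses are not given: they have to be found in the camera images.
- edge (a point): Point on the filing board's top (45 mm above the table), right on the straight edge that the plate must overhang, mid-lane. y axis: level, square to the edge, out over the tray and bin; x axis: along the edge, away from the robot; z up. The flat top reaches 100 mm to -x, 240 mm to +x and 380 mm to -y of this point.
- board: The fixed dark wooden filing board, 45 mm high, with the copper sweep tray (floor 4 mm, rim 16 mm high, 220 mm wide) joined to its +y side. Origin on the table straight below point edge, same axes. Its place and yaw (up to 0.2 rad) vary.
- plate: Loose flat brass plate on the board, 100 (its x) by 120 (its y) by 6 mm, 0.5 to 0.75 kg; takes 2 to 10 N to slide. Origin: centre of its underside. Its +y end must overhang; a dark scribed line crosses its top 30 mm from that end, parallel to it. It starts wholly on the board, roughly 30 to 90 mm short of the edge, up to 0.2 rad from square.
- corner_near (a point): Lower corner of the plate at its leading (+y) end, on the -x side (nearer the robot): at (-50, 60, 0) mm in the plate's frame.
- corner_far (a point): Lower corner of the plate at its leading (+y) end, on the +x side: at (50, 60, 0) mm in the plate's frame.
- bin (a joint): Tilt of the copper bin beside the board's edge, rad: 0 = level on its stop; starts at 0.38 to 0.55, outer side tipped up. Hinge line: along its inner top rim, parallel to the edge, 8 mm beyond it and 7 mm below the board's top. Open box 148 (x) by 75 (y) by 30 mm deep, centred on edge in x. Stiff hinge, stays where left; pressing the tab takes 2 to 4 N.
- bin_tab (a point): Middle of the top face of the bin's thumb tab, a flat tongue 50 (x) by 30 (outwards) by 5 mm on the outer rim, 90 mm from the hinge line and level with it when the bin is level (then 38 mm above the table). It swings in an arc about the hinge line; its frame tilts with the bin.
- flask_small: Bystander: brass casting flask (open tube), 50 mm diameter, 55 mm tall, upright on the board beside the plate's lane, about 135 mm to the +x side of edge. Origin: centre of its underside.
- flask_big: Bystander: brass casting flask, 64 mm diameter, 75 mm tall, upright in the tray beyond the bin in x. Origin: centre of its underside.
- stick: Bystander: tapered steel ring-sizing stick, 270 mm long, up to 25 mm thick, lying on the far (+x) part of the board parallel to y. Origin: middle of its underside.
- mallet: Bystander: horn mallet with a wooden handle, 260 mm long, 40 mm high, lying on the table to the robot's right. Origin: near the middle of the handle, on the table.
- ring_tray: Bystander: pewter ring tray, 150 by 200 by 22 mm, on the table to the left. Origin: centre of its underside.
- dapping_block: Bystander: steel block, 55 mm cube, on the table to the left and farther back. Origin: centre of its underside.
Not all that is in view belongs to the job. What is meant by the plate is not grey, and is the smaller of those in its own colour.

How it is judged (in metres and radians):
On the way, in this order (a step that is already met when the one before it is completed fails the run):
1. the bin is pressed down level (value of joint bin below 0.06 rad), for 0.2 s.
2. the plate overhangs the edge by 30 mm, square to it (y of corner_near in the frame of edge between 0.024 and 0.036 m and y of corner_far in the frame of edge between 0.024 and 0.036 m), for 0.2 s.
At the end, for the whole second after the job is handed in: The bin is level (within 0.06 rad); both leading corners of the plate stand 24 to 36 mm beyond the board's edge (30 mm overhang, square); the plate's middle is within 28 mm of the lane's middle, so that its end is over the bin; the plate lies flat on the board, at rest (all of step 2 and value of joint bin below 0.06 rad and x of plate in the frame of edge between -0.028 and 0.028 m and z of plate in the frame of edge between -0.003 and 0.003 m and angle between plate's own z axis and vertical below 0.04 rad and linear speed of plate below 0.01 m/s); the robot touches nothing.
It fails at once if the plate is lifted off the board (z of plate in the frame of edge above 0.006 m).
It fails at once if the plate tips (angle between plate's own z axis and vertical above 0.12 rad).
It fails at once if a bystander (flask, ring stick, mallet, ring tray or block) is moved over 15 mm (distance of any of flask_small, flask_big, stick, mallet, ring_tray, dapping_block from where it was at the start of the episode above 0.015 m).
It also fails if it takes over 54 s, if anything falls off the work surface, if the arm or the gripper's body presses on something with over 40 N, if the wrist force passes 120 N, or if a joint passes its speed limit or range.

## Working session

There is one attempt and no reset: what is moved stays moved. The work goes in short steps, Python scripts to look and compute and a tool call to move; the robot and the scene stay as the last step left them, time stands still between calls to the robot, and variables do not carry over. Pictures are saved under pics/ and viewed, about 8 in all and at most 12, crops included, and the job is handed in when it is done.

Besides the shell and the picture viewer there is one more tool, called after "Call:" as name([rows], argument=value, ...), one row to a line, values as JSON. send_rows: Moves the arm, as the interface text tells. Its arguments: {"type":"object","properties":{"commands":{"type":"array"},"newtons":{"type":"number"}},"required":["commands"]}

```bash
mkdir -p pics; ls; python3 - <<'E'
from workcell import monitor, eyes
import cv2,pickle,numpy as np
s=monitor.read_state(); print(s)
d={}
for n in("scene","top"):
    f=eyes.grab_frame(n); d[n]=f; cv2.imwrite(f"pics/{n}0.png",f["color"]); print(n,f["K"],f["R"],f["t"])
pickle.dump(d,open("cams0.pkl","wb"))
a=cv2.resize(d["top"]["color"],(800,600),interpolation=cv2.INTER_CUBIC); cv2.imwrite("pics/top0b.png",a)
a=cv2.resize(d["scene"]["color"],(800,600),interpolation=cv2.INTER_CUBIC); cv2.imwrite("pics/scene0b.png",a)
E
```

```text
pics
{'time': 0.0, 'qpos': array([ 5.48606150e+01,  1.18851340e+01,  8.84021503e+01, -1.20444650e-03,
        7.98409455e+01, -8.62257486e+00]), 'qvel': array([-0.02434507,  0.11367667,  0.00973966,  0.09388303, -0.02011599,
       -0.01196231]), 'joint_efforts': array([-1.08798762e-03, -3.70869434e+01, -2.81419373e+01,  6.97275507e-02,
        3.59994569e-02, -1.43506709e-04]), 'tcp_pos': array([256.25880113, 513.8397977 , 196.50398393]), 'tcp_rot': array([[ 8.94804877e-01, -1.27121606e-03,  4.46455614e-01],
       [-4.46457313e-01, -1.84206773e-03,  8.94803037e-01],
       [-3.15086513e-04, -9.99997495e-01, -2.21583489e-03]]), 'force': array([ 0.72775585, -0.12500986, -0.03647728]), 'moment': array([-0.01218619,  0.02228529,  0.0284175 ]), 'gripper_width': 94.04463277102629}
scene [[495.02082356   0.         254.47206056]
 [  0.         495.02082356 199.24188862]
 [  0.           0.           1.        ]] [[-0.24522818  0.96943885  0.00717273]
 [ 0.71264861  0.18527695 -0.67661245]
 [-0.65726334 -0.1608128  -0.73630438]] [ 164.14176237 -345.95712469 2115.56129072]
top [[423.03395344   0.         258.86362224]
 [  0.         423.03395344 188.70198517]
 [  0.           0.           1.        ]] [[ 0.02108664 -0.99977203 -0.00335223]
 [-0.99185644 -0.02049821 -0.12570051]
 [ 0.12560314  0.00597553 -0.99206257]] [ -39.62308627  539.74408981 1610.4642501 ]
```

View pics/top0b.png

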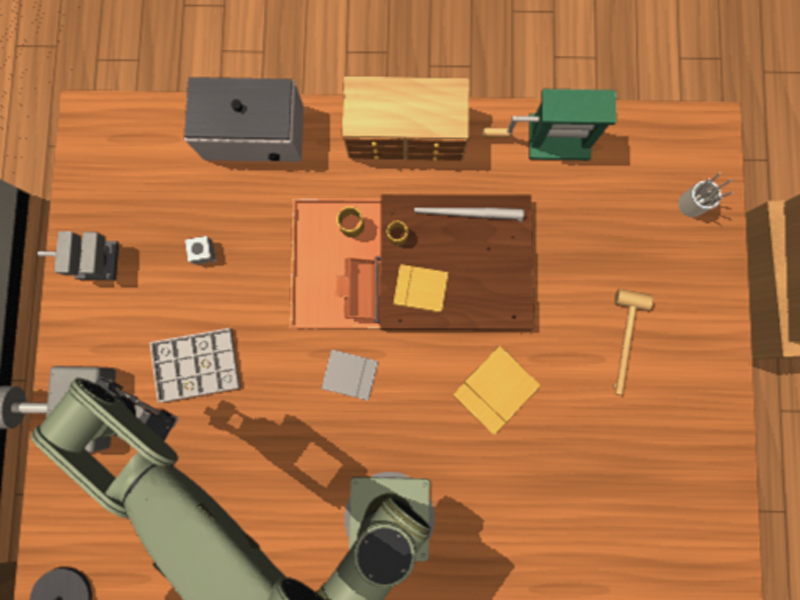

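View pics/scene0b.png

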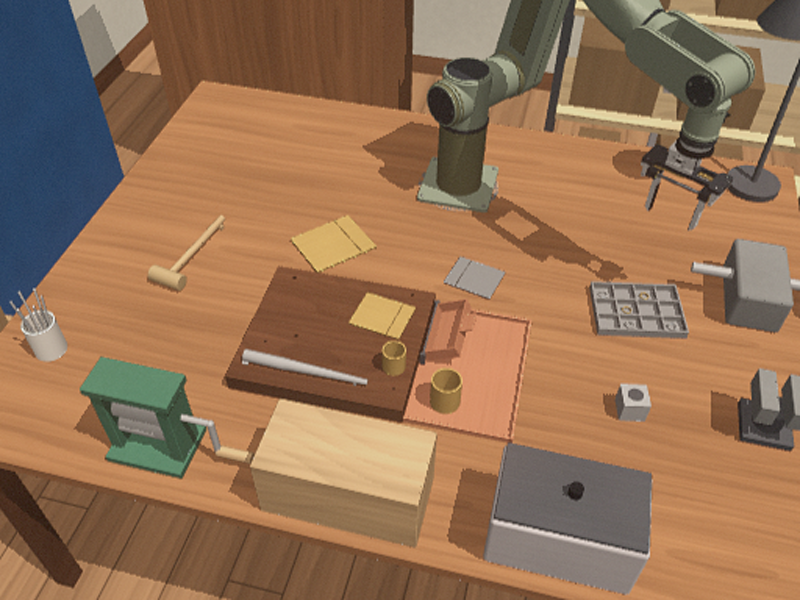

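Candidates for the plate are the yellow plate on the board (top view 420,288), the larger yellow sheet on the table (497,390) and the grey sheet (350,374). I choose the one on the board: it isn't grey and is the smaller of the two yellow ones. Next is a close crop.

```bash
python3 - <<'E'
import cv2,pickle
d=pickle.load(open("cams0.pkl","rb"))
c=d["top"]["color"][120:215,182:348]
cv2.imwrite("pics/crop1.png",cv2.resize(c,None,fx=4.8,fy=4.8,interpolation=cv2.INTER_CUBIC))
E
```

```text
(no output)
```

View pics/crop1.png

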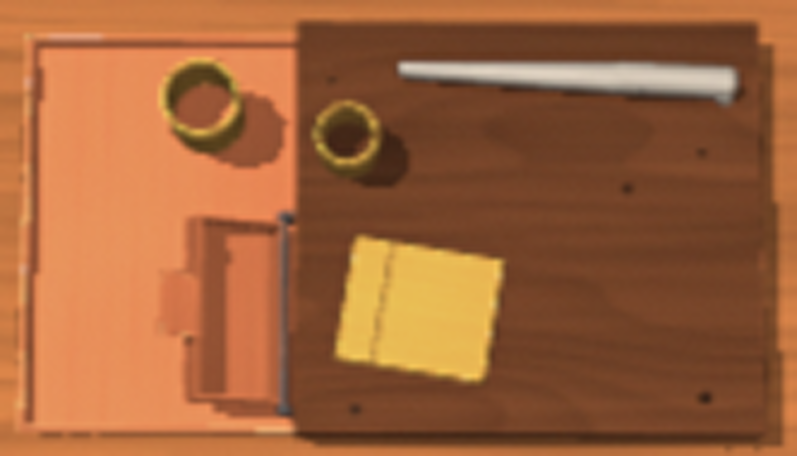

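The crop shows board top corners at (296,432), (298,22), (757,24), (765,433), plate corners at (357,236), (337,360), (484,382), (503,260) with the scribed line on the left (leading) end, and the bin tab at (178,303).

```bash
cat > h.py <<'E'
import numpy as np,pickle
from scipy.optimize import least_squares
def ray(f,uv,z):
    d=f["R"].T@np.linalg.solve(f["K"],[uv[0],uv[1],1.]); c=-f["R"].T@f["t"]
    return c+d*(z-c[2])/d[2]
def fit(W,M):  # 2D rigid: W = R(a) M + p
    r=lambda q:(W-(M@np.array([[np.cos(q[2]),np.sin(q[2])],[-np.sin(q[2]),np.cos(q[2])]])+q[:2])).ravel()
    s=least_squares(r,[*W.mean(0),0]); return s.x,r(s.x)
E
python3 - <<'E'
from h import *
np.set_printoptions(precision=2,suppress=True)
f=pickle.load(open("cams0.pkl","rb"))["top"]
P=lambda u,v,z:ray(f,(182+(u+.5)/4.8-.5,120+(v+.5)/4.8-.5),z)[:2]
B=np.array([P(*c,45) for c in((296,432),(298,22),(757,24),(765,433))])
b,r=fit(B,np.array([[-100,0],[240,0],[240,-380],[-100,-380.]])); print("board",b,np.degrees(b[2]),r)
Q=np.array([P(*c,51) for c in((337,360),(357,236),(503,260),(484,382))])
p,r=fit(Q,np.array([[-50,60],[50,60],[50,-60],[-50,-60.]])); print("plate",p,np.degrees(p[2]),r)
c,s=np.cos(b[2]),np.sin(b[2]); R=np.array([[c,-s],[s,c]])
print("plate in edge",R.T@(p[:2]-b[:2]),np.degrees(p[2]-b[2]))
for t in(.38,.45,.55):print("tab",R.T@(P(178,303,38+90*np.sin(t))-b[:2]),8+90*np.cos(t))
for w in((348,135),):print("flask_s",R.T@(P(*w,95)-b[:2]))
print("flask_b",R.T@(P(202,97,75)-b[:2]))
print("R",R)
E
```

```text
board [555.27  34.23   0.02] 1.018752842542153 [ 1.7  -2.75 -1.4  -1.77 -2.26  1.96  1.95  2.56]
plate [557.25 -67.69  -0.14] -7.8537557790537615 [-1.01 -0.44  0.83 -0.57  0.05  0.39  0.14  0.62]
plate in edge [   0.17 -101.94] -8.872508621595914
tab [ 1.81 90.55] 91.57981720188592
tab [ 1.   89.97] 89.04023921174092
tab [-0.11 89.18] 84.72720698535551
flask_s [132.76 -43.99]
flask_b [168.07  73.49]
R [[ 1.   -0.02]
 [ 0.02  1.  ]]
```

Call:
send_rows([
  {"slide": [0.438, -0.017, -0.211], "spin": 62.4, "grip": 0.0},
  {"slide": [0.438, -0.017, -0.211], "spin": 62.4, "grip": 0.0},
  {"slide": [0.438, -0.017, -0.211], "spin": 62.4, "grip": 0.0},
  {"slide": [0.438, -0.017, -0.211], "spin": 62.4, "grip": 0.0},
  {"slide": [0.438, -0.017, -0.211], "spin": 62.4, "grip": 0.0},
  {"slide": [0.438, -0.017, -0.211], "spin": 62.4, "grip": 0.0},
  {"slide": [0.438, -0.017, -0.211], "spin": 62.4, "grip": 0.0},
  {"slide": [0.438, -0.017, -0.211], "spin": 62.4, "grip": 0.0},
  {"slide": [0.438, -0.017, -0.211], "spin": 62.4, "grip": 0.0},
  {"slide": [0.438, -0.017, -0.211], "spin": 62.4, "grip": 0.0},
  {"slide": [0.438, -0.017, -0.211], "spin": 62.4, "grip": 0.0},
  {"slide": [0.438, -0.017, -0.211], "spin": 62.4, "grip": 0.0},
  {"slide": [0.438, -0.017, -0.211], "spin": 62.4, "grip": 0.0},
  {"slide": [0.438, -0.017, -0.211], "spin": 62.4, "grip": 0.0},
  {"slide": [0.438, -0.017, -0.211], "spin": 62.4, "grip": 0.0},
])

```text
time: 1.6
tcp_pos: [553.7, 131.4, 214.7]
tcp_rot: [[0.021, -0.0, 1.0], [-1.0, 0.0, 0.021], [-0.0, -1.0, -0.0]]
force: [0.5, -0.4, 0.5]
gripper_width: 0.8
```

```bash
python3 - <<'E'
from workcell import monitor, eyes
import cv2,pickle,numpy as np
np.set_printoptions(precision=3,suppress=True)
s=monitor.read_state(); f=eyes.grab_frame("wrist")
print(s["time"],s["tcp_pos"],s["tcp_rot"],s["force"],s["qpos"],s["gripper_width"]); print(f["hand_eye"],f["K"])
pickle.dump((s,f),open("w1.pkl","wb"))
cv2.imwrite("pics/w1.png",cv2.resize(f["color"],(800,600)))
E
```

```text
1.6 [553.694 131.402 214.66 ] [[ 0.021 -0.     1.   ]
 [-1.     0.     0.021]
 [-0.    -1.    -0.   ]] [ 0.478 -0.36   0.507] [ 4.633 10.387 87.998  0.008 81.627  3.43 ] 0.7992016853400781
[[   0.       0.969    0.246  -71.995]
 [   0.001   -0.246    0.969 -187.361]
 [   1.       0.      -0.001   -0.961]
 [   0.       0.       0.       1.   ]] [[285.887   0.    249.908]
 [  0.    285.887 192.287]
 [  0.      0.      1.   ]]
```

View pics/w1.png

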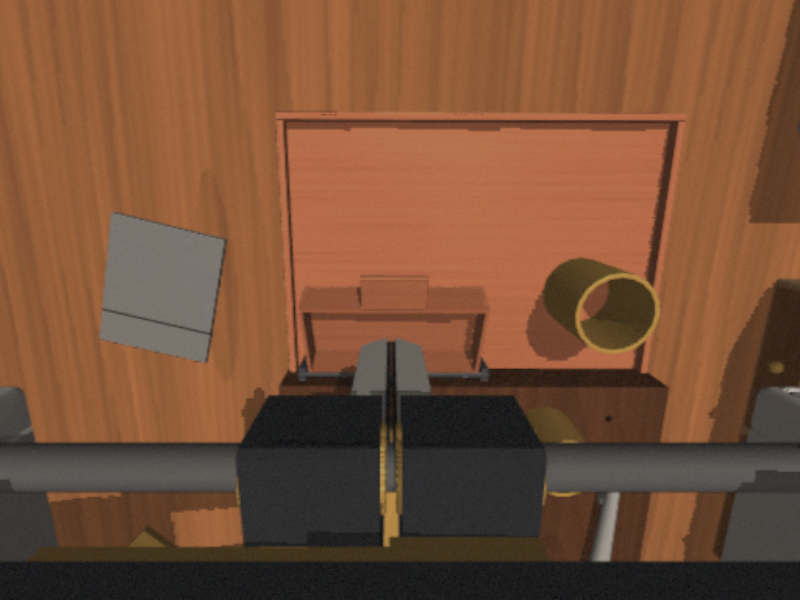

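The wrist view shows the fingertip at (391,345), the tab spanning (361–428, 277–307), the hinge rod from (300,374) to (488,374), and the big flask well to the right.

```bash
cat >> h.py <<'E'
def wcam(s,f):
    H=f["hand_eye"]; Rw=s["tcp_rot"]@H[:3,:3]; c=s["tcp_rot"]@H[:3,3]+s["tcp_pos"]
    return dict(K=f["K"],R=Rw.T,t=-Rw.T@c)
E
python3 - <<'E'
from h import *
np.set_printoptions(precision=2,suppress=True)
s,f=pickle.load(open("w1.pkl","rb")); w=wcam(s,f)
P=lambda u,v,z:ray(w,((u+.5)*.64-.5,(v+.5)*.64-.5),z)[:2]
print("hinge ends",P(300,374,38),P(488,374,38),"edge",P(283,386,45),P(665,386,45))
for t in(.38,.46,.55):
  for k in (75,105):
    z=38+k*np.sin(t); v=307 if k==75 else 277
    print(t,k,P(361,v,z),P(428,v,z),"pred y",34.2+8+k*np.cos(t))
E
```

```text
hinge ends [474.47  43.13] [639.33  46.68] edge [460.89  34.69] [791.6   41.82]
0.38 75 [529.51 112.64] [581.7  113.75] pred y 111.84984766823827
0.38 105 [530.12 138.66] [579.74 139.71] pred y 139.70978673553358
0.46 75 [529.86 114.12] [581.2  115.21] pred y 109.40393731441439
0.46 105 [530.62 140.18] [579.07 141.21] pred y 136.28551224018014
0.55 75 [530.24 115.71] [580.67 116.79] pred y 106.13933915446293
0.55 105 [531.16 141.83] [578.35 142.83] pred y 131.7150748162481
```

Call:
send_rows([
  {"slide": [0, 0.04, 0], "spin": 0, "grip": 0},
  {"slide": [0, 0.08, 0], "spin": 0, "grip": 0},
  {"slide": [0, 0.1, 0], "spin": 0, "grip": 0},
  {"slide": [0, 0.11, 0], "spin": 0, "grip": 0},
  {"slide": [0, 0.115, 0], "spin": 0, "grip": 0},
  {"slide": [0, 0.12, 0], "spin": 0, "grip": 0},
  {"slide": [0, 0.125, 0], "spin": 0, "grip": 0},
  {"slide": [0, 0.13, 0], "spin": 0, "grip": 0},
  {"slide": [0, 0.135, 0], "spin": 0, "grip": 0},
  {"slide": [0, 0.14, 0], "spin": 0, "grip": 0},
  {"slide": [0, 0.144, 0], "spin": 0, "grip": 0},
  {"slide": [0, 0.148, 0], "spin": 0, "grip": 0},
  {"slide": [0, 0.151, 0], "spin": 0, "grip": 0},
  {"slide": [0, 0.153, 0], "spin": 0, "grip": 0},
  {"slide": [0, 0.153, 0], "spin": 0, "grip": 0},
])

```text
time: 3.15
tcp_pos: [554.3, 130.1, 61.3]
tcp_rot: [[0.019, -0.0, 1.0], [-1.0, -0.0, 0.019], [0.0, -1.0, -0.0]]
force: [0.2, 0.3, 0.4]
gripper_width: 0.5
```

Call:
send_rows([
  {"slide": [0, 0.001, 0], "spin": 0, "grip": 0},
  {"slide": [0, 0.002, 0], "spin": 0, "grip": 0},
  {"slide": [0, 0.003, 0], "spin": 0, "grip": 0},
  {"slide": [0, 0.003, 0], "spin": 0, "grip": 0},
])

```text
time: 3.55
tcp_pos: [554.4, 130.2, 58.5]
tcp_rot: [[0.019, -0.0, 1.0], [-1.0, -0.0, 0.019], [0.0, -1.0, -0.0]]
force: [0.5, 0.2, -0.5]
gripper_width: 0.2
```

Call:
send_rows([
  {"slide": [0, 0.001, 0], "spin": 0, "grip": 0},
  {"slide": [0, 0.002, 0], "spin": 0, "grip": 0},
  {"slide": [0, 0.002, 0], "spin": 0, "grip": 0},
])

```text
time: 3.85
tcp_pos: [554.5, 130.1, 56.5]
tcp_rot: [[0.019, 0.0, 1.0], [-1.0, -0.0, 0.019], [0.0, -1.0, 0.0]]
force: [0.3, 1.0, 1.7]
gripper_width: 0.2
```

```bash
python3 - <<'E'
from workcell import eyes
import cv2,numpy as np
a=eyes.grab_frame("scene")["color"][170:290,230:350]; b=eyes.grab_frame("wrist")["color"]
cv2.imwrite("pics/p2.png",np.hstack([cv2.resize(a,(384,384),interpolation=cv2.INTER_CUBIC),cv2.resize(b[100:340,130:390],(416,384))]))
E
```

```text
(no output)
```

View pics/p2.png

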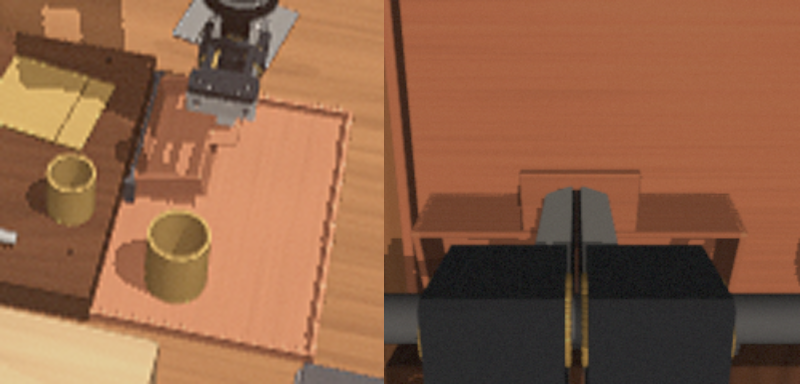

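The tab is under the fingertip and the bin looks nearly level. I'll press on until the stop shows in the force.

Call:
send_rows([
  {"slide": [0, 0.001, 0], "spin": 0, "grip": 0},
  {"slide": [0, 0.002, 0], "spin": 0, "grip": 0},
  {"slide": [0, 0.002, 0], "spin": 0, "grip": 0},
])

```text
time: 4.25
tcp_pos: [554.4, 130.2, 54.5]
tcp_rot: [[0.019, -0.0, 1.0], [-1.0, -0.0, 0.019], [0.0, -1.0, -0.0]]
force: [-0.0, -0.5, 0.7]
gripper_width: 0.2
```

Call:
send_rows([
  {"slide": [0, 0.001, 0], "spin": 0, "grip": 0},
  {"slide": [0, 0.002, 0], "spin": 0, "grip": 0},
  {"slide": [0, 0.003, 0], "spin": 0, "grip": 0},
  {"slide": [0, 0.003, 0], "spin": 0, "grip": 0},
])

```text
time: 4.65
tcp_pos: [554.4, 130.1, 51.5]
tcp_rot: [[0.019, -0.0, 1.0], [-1.0, -0.0, 0.019], [0.0, -1.0, -0.0]]
force: [0.2, -0.6, 1.2]
gripper_width: 0.6
```

```bash
python3 - <<'E'
from workcell import eyes,monitor
import cv2,numpy as np,pickle
s=monitor.read_state(); f=eyes.grab_frame("wrist"); pickle.dump((s,f),open("w3.pkl","wb"));print(s["tcp_pos"],s["force"])
cv2.imwrite("pics/p3.png",cv2.resize(f["color"][110:260,100:400],(800,400),interpolation=cv2.INTER_CUBIC))
E
```

```text
[554.39868158 130.11001353  51.45525788] [ 0.15187615 -0.58014629  1.21803768]
```

View pics/p3.png

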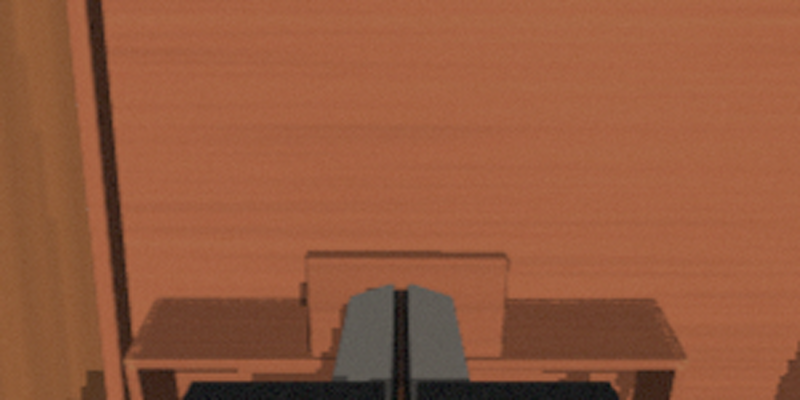

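```bash
python3 - <<'E'
from h import *
np.set_printoptions(precision=3,suppress=True)
s,f=pickle.load(open("w3.pkl","rb")); w=wcam(s,f)
uv=np.array([(307,253),(507,253),(132,358),(684,358)])/2.6667+[100,110]
def proj(q,z0=38):
    ex,ey,th=q; X=[]
    for k,x in((105,-25),(105,25),(75,-74),(75,74)):
        a=.0187; l=np.array([x,8+k*np.cos(th)]); z=z0+k*np.sin(th)
        X.append([ex+l[0]*np.cos(a)-l[1]*np.sin(a),ey+l[0]*np.sin(a)+l[1]*np.cos(a),z])
    c=np.array(X)@w["R"].T+w["t"]; p=c@w["K"].T; return p[:,:2]/p[:,2:]
r=least_squares(lambda q:(proj(q)-uv).ravel(),[555,35,.1]); print(r.x,r.fun)
for th in(0,.05,.1,.15,.2): 
    r=least_squares(lambda q:(proj([*q,th])-uv).ravel(),[555,35]); print(th,r.x,r.cost)
E
```

```text
[556.995  34.497   0.159] [ 0.586  0.731 -0.093  0.772 -0.362 -0.901 -0.161 -0.756]
0 [557.251  28.411] 48.80958777693526
0.05 [557.175  30.092] 24.559995537328668
0.1 [557.094  31.995] 8.479324106567256
0.15 [557.01   34.114] 1.6647721643183089
0.2 [556.922  36.446] 5.283681786115416
```

```bash
python3 - <<'E'
from h import *
s,f=pickle.load(open("w3.pkl","rb")); H=f["hand_eye"]
for y in(-10,0,10,22):
  for x in(-8,8):
    c=H[:3,:3].T@(np.array([x,y,12.5])-H[:3,3]); p=f["K"]@c; p=p/p[2]; print(y,x,(p[:2]-[100,110])*2.6667)
print(s["qpos"],s["tcp_rot"])
E
```

```text
-10 -8 [455.29977    294.42828395]
-10 8 [454.16399922 354.61342974]
0 -8 [452.6154367  281.25178242]
0 8 [451.58680266 338.79551194]
10 -8 [450.18248543 269.30923188]
10 8 [449.24645738 324.43130327]
22 -8 [447.54769382 256.37591412]
22 8 [446.7071168 308.845732 ]
[ 4.50495298e+00  2.03938957e+01  9.62414590e+01 -6.84722101e-03
  6.33719739e+01  3.42219055e+00] [[ 1.89502111e-02 -1.19119370e-04  9.99820422e-01]
 [-9.99820422e-01 -1.16547433e-04  1.89501972e-02]
 [ 1.14269168e-04 -9.99999986e-01 -1.21306577e-04]]
```

Call:
send_rows([
  {"slide": [0, 0.002, 0], "spin": 0, "grip": 0},
  {"slide": [0, 0.004, 0], "spin": 0, "grip": 0},
  {"slide": [0, 0.006, 0], "spin": 0, "grip": 0},
  {"slide": [0, 0.008, 0], "spin": 0, "grip": 0},
  {"slide": [0, 0.01, 0], "spin": 0, "grip": 0},
])

```text
time: 5.2
tcp_pos: [554.4, 130.2, 41.4]
tcp_rot: [[0.019, -0.0, 1.0], [-1.0, 0.0, 0.019], [-0.0, -1.0, -0.0]]
force: [-0.6, 0.2, 1.5]
gripper_width: 0.5
```

Call:
send_rows([
  {"slide": [0, 0.001, 0], "spin": 0, "grip": 0},
  {"slide": [0, 0.002, 0], "spin": 0, "grip": 0},
  {"slide": [0, 0.003, 0], "spin": 0, "grip": 0},
  {"slide": [0, 0.004, 0], "spin": 0, "grip": 0},
])

```text
time: 5.6
tcp_pos: [554.4, 130.2, 37.6]
tcp_rot: [[0.019, -0.0, 1.0], [-1.0, 0.0, 0.019], [-0.0, -1.0, -0.0]]
force: [-0.1, 1.0, 1.7]
gripper_width: 0.6
```

```bash
python3 - <<'E'
from workcell import eyes,monitor
import cv2,numpy as np,pickle
s=monitor.read_state(); f=eyes.grab_frame("wrist"); pickle.dump((s,f),open("w3.pkl","wb"));print(s["tcp_pos"],s["force"])
a=eyes.grab_frame("scene")["color"][170:290,230:350]
cv2.imwrite("pics/p4.png",np.hstack([cv2.resize(f["color"][110:260,150:350],(440,330),interpolation=cv2.INTER_CUBIC),cv2.resize(a,(330,330),interpolation=cv2.INTER_CUBIC)]))
E
```

```text
[554.38528754 130.17902307  37.55670542] [-0.12770878  0.9529696   1.70606782]
```

View pics/p4.png

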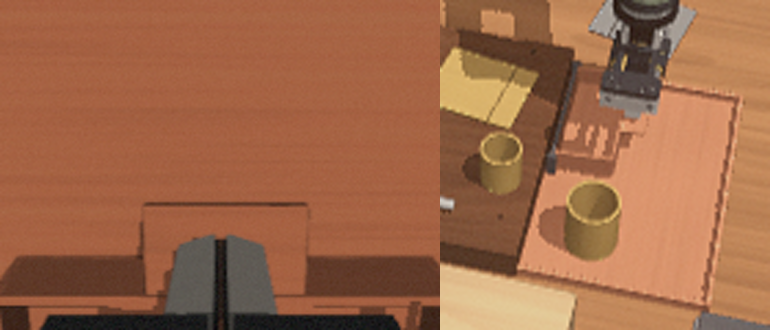

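```bash
python3 - <<'E'
from h import *
np.set_printoptions(precision=3,suppress=True)
s,f=pickle.load(open("w3.pkl","rb")); w=wcam(s,f)
uv=np.array([(143,203),(308,203),(143,296),(308,296)])/2.2+[150,110]
def proj(q):
    ex,ey,th=q; X=[]
    for k,x in((105,-25),(105,25),(75,-25),(75,25)):
        a=.0187; l=np.array([x,8+k*np.cos(th)]); z=38+k*np.sin(th)
        X.append([ex+l[0]*np.cos(a)-l[1]*np.sin(a),ey+l[0]*np.sin(a)+l[1]*np.cos(a),z])
    c=np.array(X)@w["R"].T+w["t"]; p=c@w["K"].T; return p[:,:2]/p[:,2:]
r=least_squares(lambda q:(proj(q)-uv)[:,:].ravel(),[555,35,.1]); print(r.x,r.fun)
for th in(-.03,0,.05,.1):
    r=least_squares(lambda q:(proj([*q,th])-uv).ravel(),[555,35]); print(th,r.x,r.cost)
E
```

```text
[556.688  36.866   0.072] [-0.702  0.598  0.83   0.636  1.01  -0.705 -1.143 -0.657]
-0.03 [556.831  33.413] 9.807089304971065
0 [556.791  34.33 ] 6.290113705727856
0.05 [556.72   36.039] 2.962199782756472
0.1 [556.646  37.969] 3.2033915032292803
```

Call:
send_rows([
  {"slide": [0, 0.001, 0], "spin": 0, "grip": 0},
  {"slide": [0, 0.002, 0], "spin": 0, "grip": 0},
  {"slide": [0, 0.003, 0], "spin": 0, "grip": 0},
])

```text
time: 6.0
tcp_pos: [554.4, 130.2, 34.6]
tcp_rot: [[0.019, -0.0, 1.0], [-1.0, 0.0, 0.019], [-0.0, -1.0, -0.0]]
force: [-0.5, 0.8, 0.9]
gripper_width: 0.2
```

Call:
send_rows([
  {"slide": [0, 0.001, 0], "spin": 0, "grip": 0},
  {"slide": [0, 0.002, 0], "spin": 0, "grip": 0},
  {"slide": [0, 0.003, 0], "spin": 0, "grip": 0},
])

```text
time: 6.3
tcp_pos: [554.4, 130.2, 31.6]
tcp_rot: [[0.019, -0.0, 1.0], [-1.0, 0.0, 0.019], [-0.0, -1.0, -0.0]]
force: [0.1, 2.0, 2.0]
gripper_width: 0.9
```

Call:
send_rows([
  {"slide": [0, 0.001, 0], "spin": 0, "grip": 0},
  {"slide": [0, 0.002, 0], "spin": 0, "grip": 0},
  {"slide": [0, 0.003, 0], "spin": 0, "grip": 0},
])

```text
time: 6.6
tcp_pos: [554.5, 130.2, 30.3]
tcp_rot: [[0.019, -0.001, 1.0], [-1.0, -0.0, 0.019], [0.0, -1.0, -0.001]]
force: [-6.1, 0.7, 16.1]
gripper_width: 0.4
```

```bash
python3 - <<'E'
from workcell import eyes,monitor
import cv2,numpy as np,pickle
s=monitor.read_state(); f=eyes.grab_frame("wrist"); pickle.dump((s,f),open("w4.pkl","wb"));print(s["tcp_pos"],s["force"])
cv2.imwrite("pics/p5.png",cv2.resize(f["color"][110:260,110:390],(800,429),interpolation=cv2.INTER_CUBIC))
E
```

```text
[554.50518407 130.21426252  30.28934755] [-6.06885172  0.69437259 16.06675815]
```

View pics/p5.png

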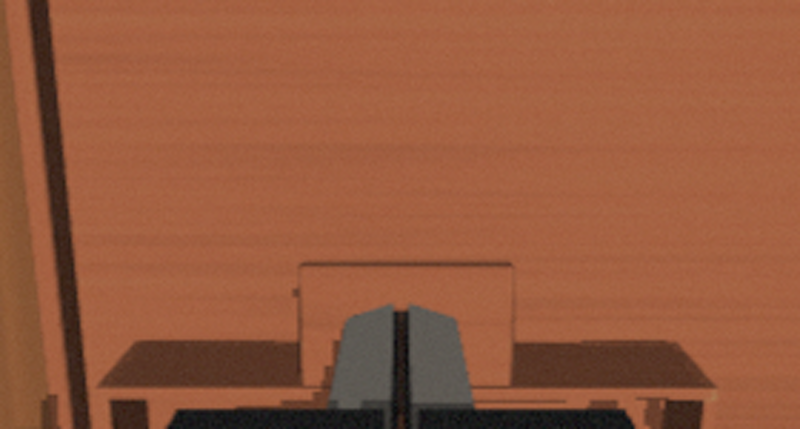

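```bash
python3 - <<'E'
from h import *
np.set_printoptions(precision=3,suppress=True)
from workcell import monitor
s,f=pickle.load(open("w4.pkl","rb")); w=wcam(s,f); print(s["moment"],s["joint_efforts"])
uv=np.array([(300,264),(512,264),(303,386),(513,386),(100,388),(716,388)])/2.857+[110,110]
def proj(q):
    ex,ey,th=q; X=[]
    for k,x in((105,-25),(105,25),(75,-25),(75,25),(75,-74),(75,74)):
        a=.0187; l=np.array([x,8+k*np.cos(th)]); z=38+k*np.sin(th)
        X.append([ex+l[0]*np.cos(a)-l[1]*np.sin(a),ey+l[0]*np.sin(a)+l[1]*np.cos(a),z])
    c=np.array(X)@w["R"].T+w["t"]; p=c@w["K"].T; return p[:,:2]/p[:,2:]
r=least_squares(lambda q:(proj(q)-uv)[:,:].ravel(),[555,35,.1]); print(r.x,r.fun)
for th in(-.05,0,.05,.1):
    r=least_squares(lambda q:(proj([*q,th])-uv).ravel(),[555,35]); print(th,r.x,r.cost)
def free(q):
    ex,ey,z=q; a=.0187; X=[[ex+x*np.cos(a)-y*np.sin(a),ey+x*np.sin(a)+y*np.cos(a),z] for x,y in((-25,30),(25,30),(-25,0),(25,0),(-74,0),(74,0))]
    c=np.array(X)@w["R"].T+w["t"]; p=c@w["K"].T; return (p[:,:2]/p[:,2:]-uv).ravel()
r=least_squares(free,[555,120,38]); print("level tab free z",r.x,r.fun)
E
```

```text
[0.021 1.234 0.014] [ -1.016 -32.05  -20.773  -0.212  -1.938  -0.001]
[556.888  35.792  -0.024] [-0.056  0.516  1.084  0.575  0.066  0.02  -0.654  0.093 -0.152 -0.753
 -0.324 -0.534]
-0.05 [556.922  35.049] 3.3814063823892377
0 [556.856  36.532] 3.194269569542856
0.05 [556.787  38.226] 17.395928120144962
0.1 [556.713  40.127] 47.86595004064918
level tab free z [555.328 118.943  36.495] [-0.258  0.666  1.296  0.725  0.    -0.048 -0.596  0.026 -0.34  -0.821
 -0.143 -0.602]
```

The bin is level: the image fit gives −0.02 to 0 rad, and 16 N shows it on its stop. Contact came with the closed tips about 8 mm behind the TCP, not 22 mm ahead, so I'll check the tip height again by touching the board before I push. Next I retreat and move behind the plate.

Call:
send_rows([
  {"slide": [0, -0.03, 0], "spin": 0, "grip": 0},
  {"slide": [0, -0.08, 0], "spin": 0, "grip": 0},
  {"slide": [0, -0.13, 0], "spin": 0, "grip": 0},
  {"slide": [0.04, -0.14, 0], "spin": 0, "grip": 0.06},
  {"slide": [0.09, -0.14, 0], "spin": 0, "grip": 0.06},
  {"slide": [0.14, -0.14, 0], "spin": 0, "grip": 0.06},
  {"slide": [0.19, -0.14, 0], "spin": 0, "grip": 0.06},
  {"slide": [0.24, -0.14, 0], "spin": 0, "grip": 0.06},
  {"slide": [0.285, -0.14, 0], "spin": 0, "grip": 0.06},
  {"slide": [0.285, -0.14, 0], "spin": 0, "grip": 0.06},
  {"slide": [0.285, -0.14, 0], "spin": 0, "grip": 0.06},
])

```text
time: 7.75
tcp_pos: [559.3, -155.8, 168.0]
tcp_rot: [[0.016, -0.001, 1.0], [-1.0, 0.001, 0.016], [-0.001, -1.0, -0.001]]
force: [0.0, 0.4, -0.4]
gripper_width: 59.0
```

```bash
python3 - <<'E'
from workcell import eyes,monitor
import cv2,numpy as np,pickle
s=monitor.read_state(); f=eyes.grab_frame("wrist"); pickle.dump((s,f),open("w5.pkl","wb"));print(s["tcp_pos"],s["force"],s["gripper_width"])
cv2.imwrite("pics/p6.png",cv2.resize(f["color"],(800,600),interpolation=cv2.INTER_CUBIC))
E
```

```text
[ 559.25436651 -155.77363259  168.03206194] [ 0.02556895  0.38657457 -0.43335111] 59.01409358390645
```

View pics/p6.png

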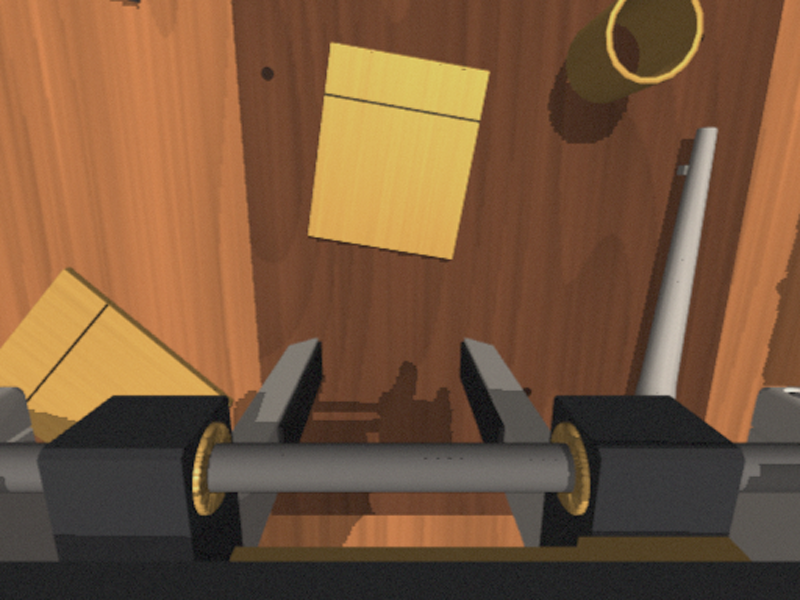

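The plate's top corners are at (331,43), (489,71), (452,258) and (309,237), and the fingertips are at (322,340) and (462,340). The lane between them and the plate is clear.

```bash
python3 - <<'E'
from h import *
np.set_printoptions(precision=2,suppress=True)
s,f=pickle.load(open("w5.pkl","rb")); w=wcam(s,f)
uv=(np.array([(331,43),(489,71),(452,258),(309,236)])+.5)*.64-.5
def res(q,z=None):
    x,y,a=q[:3]; z=q[3] if z is None else z
    X=np.array([[x+u*np.cos(a)-v*np.sin(a),y+u*np.sin(a)+v*np.cos(a),z] for u,v in((-50,60),(50,60),(50,-60),(-50,-60))])
    p=(X@w["R"].T+w["t"])@w["K"].T; return (p[:,:2]/p[:,2:]-uv).ravel()
r=least_squares(res,[557,-68,-.14,51]); print(r.x,r.fun)
r=least_squares(lambda q:res(q,51),[557,-68,-.14]); print(r.x,r.fun)
P=lambda u,v,z:ray(w,((u+.5)*.64-.5,(v+.5)*.64-.5),z)
x,y,a=r.x
for u,v in((-50,-60),(50,-60)):print("trail",[x+u*np.cos(a)-v*np.sin(a),y+u*np.sin(a)+v*np.cos(a)])
for tz in(30,22,0,-8):
  z=s["tcp_pos"][2]-tz; A,B=P(322,340,z),P(462,340,z); print("tip y",tz,A,B)
E
```

```text
[559.1  -64.16  -0.14  48.05] [-0.1   0.13 -0.06 -0.01  0.24  0.23 -0.06 -0.36]
[559.08 -64.48  -0.14] [-0.52 -0.47  0.54 -0.41  0.57  0.95 -0.57  0.23]
trail [np.float64(501.0814641766205), np.float64(-116.79088743638135)]
trail [np.float64(600.072757093201), np.float64(-130.9585946151651)]
tip y 30 [ 522.75 -160.28  138.03] [ 594.62 -159.06  138.03]
tip y 22 [ 524.03 -157.47  146.03] [ 593.25 -156.29  146.03]
tip y 0 [ 527.52 -149.74  168.03] [ 589.48 -148.69  168.03]
tip y -8 [ 528.8  -146.93  176.03] [ 588.1  -145.92  176.03]
```

Call:
send_rows([
  {"slide": [0, 0.04, 0], "spin": 0, "grip": 0.06},
  {"slide": [0, 0.08, 0], "spin": 0, "grip": 0.06},
  {"slide": [0, 0.095, 0], "spin": 0, "grip": 0.06},
  {"slide": [0, 0.1, 0], "spin": 0, "grip": 0.06},
  {"slide": [0, 0.102, 0], "spin": 0, "grip": 0.06},
  {"slide": [0, 0.104, 0], "spin": 0, "grip": 0.06},
])

```text
time: 8.4
tcp_pos: [561.6, -155.0, 66.6]
tcp_rot: [[0.02, 0.003, 1.0], [-1.0, -0.002, 0.02], [0.002, -1.0, 0.003]]
force: [1.2, -0.5, -0.2]
gripper_width: 59.9
```

Call:
send_rows([
  {"slide": [0, 0.004, 0], "spin": 0, "grip": 0.06},
  {"slide": [0, 0.008, 0], "spin": 0, "grip": 0.06},
  {"slide": [0, 0.012, 0], "spin": 0, "grip": 0.06},
  {"slide": [0, 0.016, 0], "spin": 0, "grip": 0.06},
  {"slide": [0, 0.02, 0], "spin": 0, "grip": 0.06},
  {"slide": [0, 0.02, 0], "spin": 0, "grip": 0.06},
])

```text
time: 9.0
tcp_pos: [559.1, -154.5, 43.7]
tcp_rot: [[0.019, -0.002, 1.0], [-1.0, 0.001, 0.019], [-0.001, -1.0, -0.002]]
force: [-0.3, -0.1, -0.0]
gripper_width: 59.6
```

Call:
send_rows([
  {"slide": [0, 0.002, 0], "spin": 0, "grip": 0.06},
  {"slide": [0, 0.004, 0], "spin": 0, "grip": 0.06},
  {"slide": [0, 0.004, 0], "spin": 0, "grip": 0.06},
])

```text
time: 9.3
tcp_pos: [559.6, -154.7, 40.4]
tcp_rot: [[0.019, -0.0, 1.0], [-1.0, 0.0, 0.019], [-0.0, -1.0, -0.0]]
force: [-0.3, 0.5, -0.2]
gripper_width: 60.0
```

Call:
send_rows([
  {"slide": [0, 0.001, 0], "spin": 0, "grip": 0.06},
  {"slide": [0, 0.001, 0], "spin": 0, "grip": 0.06},
])

```text
time: 9.5
tcp_pos: [559.8, -154.8, 39.6]
tcp_rot: [[0.019, -0.0, 1.0], [-1.0, 0.0, 0.019], [-0.0, -1.0, -0.0]]
force: [-0.6, -0.5, 0.1]
gripper_width: 59.6
```

Call:
send_rows([
  {"slide": [0, 0.001, 0], "spin": 0, "grip": 0.06},
  {"slide": [0, 0.001, 0], "spin": 0, "grip": 0.06},
])

```text
time: 9.7
tcp_pos: [559.8, -154.8, 38.6]
tcp_rot: [[0.019, -0.0, 1.0], [-1.0, 0.0, 0.019], [-0.0, -1.0, -0.0]]
force: [0.2, -0.3, 0.3]
gripper_width: 59.9
```

Call:
send_rows([
  {"slide": [0, 0.001, 0], "spin": 0, "grip": 0.06},
  {"slide": [0, 0.001, 0], "spin": 0, "grip": 0.06},
])

```text
time: 9.9
tcp_pos: [559.8, -154.8, 37.6]
tcp_rot: [[0.019, 0.0, 1.0], [-1.0, -0.0, 0.019], [0.0, -1.0, 0.0]]
force: [-0.1, -0.3, 0.6]
gripper_width: 59.5
```

Call:
send_rows([
  {"slide": [0, 0.001, 0], "spin": 0, "grip": 0.06},
  {"slide": [0, 0.001, 0], "spin": 0, "grip": 0.06},
])

```text
time: 10.1
tcp_pos: [559.9, -154.8, 37.5]
tcp_rot: [[0.019, -0.0, 1.0], [-1.0, -0.0, 0.019], [0.0, -1.0, -0.0]]
force: [-2.5, 1.4, 6.0]
gripper_width: 60.1
```

Board contact comes at TCP z = 37.5, tips about 8 mm behind the TCP again. I'll raise 2 mm and push slowly, stopping short of the goal.

Call:
send_rows([
  {"slide": [0, -0.002, 0], "spin": 0, "grip": 0.06},
  {"slide": [-0.006, -0.002, 0], "spin": 0, "grip": 0.06},
  {"slide": [-0.012, -0.002, 0], "spin": 0, "grip": 0.06},
  {"slide": [-0.015, -0.002, 0], "spin": 0, "grip": 0.06},
  {"slide": [-0.018, -0.002, 0], "spin": 0, "grip": 0.06},
  {"slide": [-0.021, -0.002, 0], "spin": 0, "grip": 0.06},
  {"slide": [-0.024, -0.002, 0], "spin": 0, "grip": 0.06},
  {"slide": [-0.027, -0.002, 0], "spin": 0, "grip": 0.06},
  {"slide": [-0.03, -0.002, 0], "spin": 0, "grip": 0.06},
  {"slide": [-0.033, -0.002, 0], "spin": 0, "grip": 0.06},
  {"slide": [-0.036, -0.002, 0], "spin": 0, "grip": 0.06},
  {"slide": [-0.039, -0.002, 0], "spin": 0, "grip": 0.06},
  {"slide": [-0.042, -0.002, 0], "spin": 0, "grip": 0.06},
  {"slide": [-0.045, -0.002, 0], "spin": 0, "grip": 0.06},
  {"slide": [-0.048, -0.002, 0], "spin": 0, "grip": 0.06},
])

```text
time: 11.6
tcp_pos: [558.8, -106.8, 38.7]
tcp_rot: [[0.019, -0.0, 1.0], [-1.0, -0.001, 0.019], [0.001, -1.0, -0.0]]
force: [0.5, -2.9, 0.4]
gripper_width: 59.7
```

```bash
python3 - <<'E'
from workcell import eyes,monitor
import cv2,numpy as np,pickle
s=monitor.read_state(); f=eyes.grab_frame("wrist"); pickle.dump((s,f),open("w6.pkl","wb"));print(s["tcp_pos"],s["force"],s["gripper_width"])
cv2.imwrite("pics/p7.png",cv2.resize(f["color"],(800,600),interpolation=cv2.INTER_CUBIC))
E
```

```text
[ 558.76481233 -106.77358983   38.7019599 ] [ 0.46472011 -2.8991359   0.40115409] 59.70591163648739
```

View pics/p7.png

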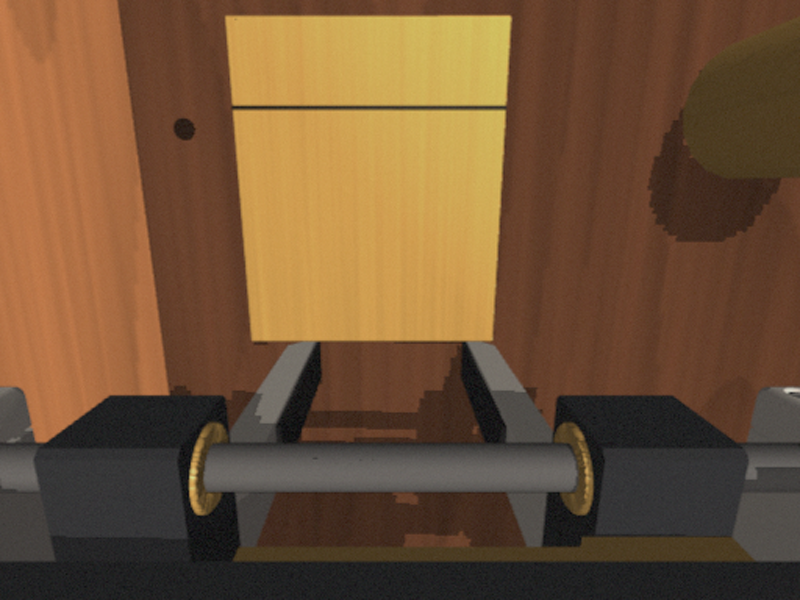

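The plate is square against both fingers: top corners (227,16), (512,16), (493,341), (251,341), scribed line at row 107.

```bash
python3 - <<'E'
from h import *
np.set_printoptions(precision=3,suppress=True)
s,f=pickle.load(open("w6.pkl","rb")); w=wcam(s,f)
uv=(np.array([(227,16),(512,16),(493,341),(251,341)])+.5)*.64-.5
def res(q,z=None):
    x,y,a=q[:3]; z=q[3] if z is None else z
    X=np.array([[x+u*np.cos(a)-v*np.sin(a),y+u*np.sin(a)+v*np.cos(a),z] for u,v in((-50,60),(50,60),(50,-60),(-50,-60))])
    p=(X@w["R"].T+w["t"])@w["K"].T; return (p[:,:2]/p[:,2:]-uv).ravel()
for z in(None,51):
    r=least_squares(lambda q:res(q,z),[557,-38,0,51]); print(r.x,r.fun)
y=r.x[1]; print("to go by wrist edge 36.2/top 34.2",36.2-30-y,34.2-30-y)
E
```

```text
[548.626 -36.826   0.018  50.152] [-0.435 -0.136  0.202  0.121 -0.341  0.177  0.618 -0.158]
[548.665 -36.929   0.018  51.   ] [-0.908 -0.504  0.668 -0.244 -0.006  0.767  0.29   0.429]
to go by wrist edge 36.2/top 34.2 43.128716881253176 41.128716881253176
```

Call:
send_rows([
  {"slide": [-0.003, 0, 0], "spin": 0, "grip": 0.06},
  {"slide": [-0.006, 0, 0], "spin": 0, "grip": 0.06},
  {"slide": [-0.009, 0, 0], "spin": 0, "grip": 0.06},
  {"slide": [-0.012, 0, 0], "spin": 0, "grip": 0.06},
  {"slide": [-0.015, 0, 0], "spin": 0, "grip": 0.06},
  {"slide": [-0.018, 0, 0], "spin": 0, "grip": 0.06},
  {"slide": [-0.021, 0, 0], "spin": 0, "grip": 0.06},
  {"slide": [-0.024, 0, 0], "spin": 0, "grip": 0.06},
  {"slide": [-0.027, 0, 0], "spin": 0, "grip": 0.06},
  {"slide": [-0.03, 0, 0], "spin": 0, "grip": 0.06},
  {"slide": [-0.033, 0, 0], "spin": 0, "grip": 0.06},
  {"slide": [-0.036, 0, 0], "spin": 0, "grip": 0.06},
  {"slide": [-0.036, 0, 0], "spin": 0, "grip": 0.06},
])

```text
time: 12.95
tcp_pos: [558.2, -70.1, 38.7]
tcp_rot: [[0.019, 0.0, 1.0], [-1.0, 0.001, 0.019], [-0.001, -1.0, 0.0]]
force: [-0.2, -1.4, 2.0]
gripper_width: 60.2
```

```bash
python3 - <<'E'
from workcell import eyes,monitor
import cv2,numpy as np,pickle
s=monitor.read_state(); f=eyes.grab_frame("wrist"); t=eyes.grab_frame("top"); pickle.dump((s,f,t),open("w7.pkl","wb"));print(s["tcp_pos"],s["force"],s["gripper_width"])
cv2.imwrite("pics/p8.png",cv2.resize(f["color"][0:230,90:390],(783,600),interpolation=cv2.INTER_CUBIC))
E
```

```text
[558.24250646 -70.070461    38.67092109] [-0.15901421 -1.43207609  1.97176052] 60.23544654665291
```

View pics/p8.png

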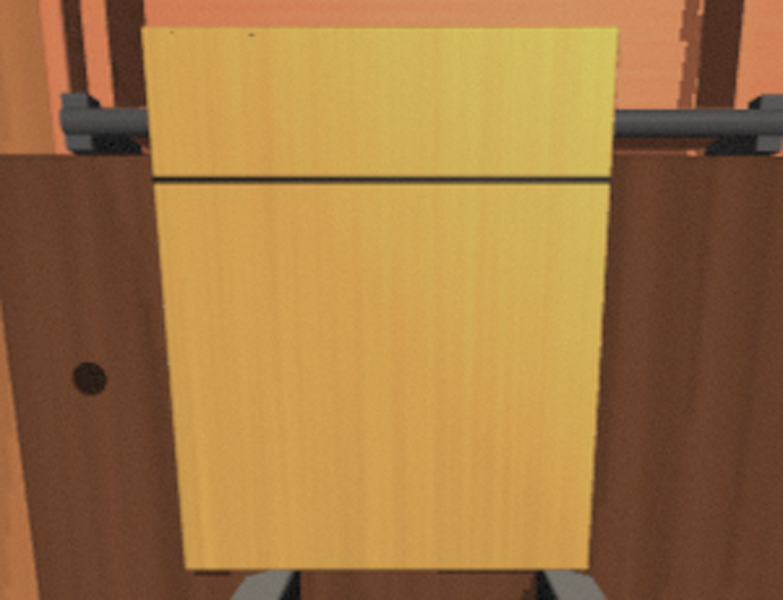

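The scribed line is at row 180 and the board's edge at row 155 (left (10,155), right (770,155)); the two are parallel. I'll compute what remains.

```bash
python3 - <<'E'
from h import *
s,f,t=pickle.load(open("w7.pkl","rb")); w=wcam(s,f)
P=lambda u,v,z:ray(w,(90+(u+.5)/2.61-.5,(v+.5)/2.609-.5),z)[:2]
for n,a,b,z in(("edge",(20,155),(770,155),45),("line",(153,180),(611,180),51),("lead",(143,28),(616,28),51),("trail",(187,569),(588,569),51),("rod ends",(62,123),(790,123),38)):
    A,B=P(*a,z),P(*b,z); k=(B[1]-A[1])/(B[0]-A[0]); print(n,A,B,"slope",k,"y at x=552:",A[1]+k*(552-A[0]))
E
```

```text
edge [465.83820548  34.60200801] [633.78495963  37.76536134] slope 0.01883545379445526 y at x=552: 36.22490451412967
line [497.30005756  29.01163427] [597.22206068  30.89692994] slope 0.018867672918095005 y at x=552: 30.043694892974738
lead [497.22001268  58.50741657] [595.83742075  60.34949525] slope 0.018679041763590337 y at x=552: 59.53065424138995
trail [499.62628472 -60.5876773 ] [598.90530488 -58.65760005] slope 0.01944093776498028 y at x=552: -59.56948316536583
rod ends [472.80159624  42.8787486 ] [640.48295316  46.03030612] slope 0.01879491897186947 y at x=552: 44.36727618446787
```

Call:
send_rows([
  {"slide": [-0.002, 0, 0], "spin": 0, "grip": 0.06},
  {"slide": [-0.004, 0, 0], "spin": 0, "grip": 0.06},
  {"slide": [-0.006, 0, 0], "spin": 0, "grip": 0.06},
  {"slide": [-0.0065, 0, 0], "spin": 0, "grip": 0.06},
  {"slide": [-0.0065, 0, 0], "spin": 0, "grip": 0.06},
  {"slide": [-0.0065, 0, 0], "spin": 0, "grip": 0.06},
])

```text
time: 13.65
tcp_pos: [558.1, -64.1, 38.6]
tcp_rot: [[0.019, -0.0, 1.0], [-1.0, 0.0, 0.019], [-0.0, -1.0, -0.0]]
force: [0.7, -3.1, 1.2]
gripper_width: 59.9
```

```bash
python3 - <<'E'
from workcell import eyes,monitor
import cv2,numpy as np,pickle
from h import *
s=monitor.read_state(); f=eyes.grab_frame("wrist"); pickle.dump((s,f),open("w8.pkl","wb"));print(s["tcp_pos"],s["force"])
w=wcam(s,f); g=cv2.GaussianBlur(f["color"],(3,3),0).astype(float)
# plate line: darkest row in mid columns; board edge: strongest row gradient on wood at left columns
def sub(p,i):
    a,b,c=p[i-1:i+2]; return i+.5*(a-c)/(a-2*b+c)
L=f["color"].sum(2).astype(float)
for c0 in(155,200,310): 
    p=L[20:130,c0:c0+12].mean(1); p0=p-cv2.GaussianBlur(p[:,None],(1,31),0)[:,0]; i=int(np.argmin(p0)); r=20+sub(p0,i); print("line",c0,r,ray(w,(c0+5.5,r),51)[:2])
for c0,c1 in((105,140),(330,370)):
    p=np.diff(L[:,c0:c1].mean(1)); print("edge diffs",c0,[(int(i),int(p[i])) for i in range(40,95)if abs(p[i])>12])
E
```

```text
[558.06128693 -64.14615403  38.6080803 ] [ 0.70474862 -3.06131314  1.24351303]
line 155 68.30290908568178 [504.13053122  35.2716833 ]
line 200 68.30913078147003 [529.74272121  35.74457957]
line 310 68.24910943968582 [592.30819819  36.93954957]
edge diffs 105 [(47, -13), (48, -14), (59, -16), (60, -17), (67, -13), (69, -32), (70, 24)]
edge diffs 330 [(52, -75), (54, 17), (56, -25), (57, -18), (58, -12), (59, -21), (60, -30), (61, -35), (63, 14), (65, 35), (66, 46), (69, -41), (70, 16)]
```

The line is at y ≈ 36.1 and the edge at 36.2, so I back off, lift clear and do a last check.

Call:
send_rows([
  {"slide": [0.005, 0, 0], "spin": 0, "grip": 0.06},
  {"slide": [0.015, 0, 0], "spin": 0, "grip": 0.06},
  {"slide": [0.025, -0.005, 0], "spin": 0, "grip": 0.06},
  {"slide": [0.03, -0.04, 0], "spin": 0, "grip": 0.06},
  {"slide": [0.03, -0.09, 0], "spin": 0, "grip": 0.06},
  {"slide": [0.03, -0.13, 0], "spin": 0, "grip": 0.06},
  {"slide": [0.03, -0.15, 0], "spin": 0, "grip": 0.06},
  {"slide": [0.03, -0.15, 0], "spin": 0, "grip": 0.06},
  {"slide": [0.03, -0.15, 0], "spin": 0, "grip": 0.06},
  {"slide": [0.03, -0.15, 0], "spin": 0, "grip": 0.06},
])

```text
time: 14.7
tcp_pos: [557.1, -94.0, 186.2]
tcp_rot: [[0.019, -0.004, 1.0], [-1.0, 0.002, 0.019], [-0.002, -1.0, -0.004]]
force: [-0.1, 0.4, -0.0]
gripper_width: 60.1
```

```bash
python3 - <<'E'
from workcell import eyes,monitor
import cv2,numpy as np,pickle
s=monitor.read_state(); f=eyes.grab_frame("wrist"); pickle.dump((s,f),open("w9.pkl","wb"));print(s["tcp_pos"],s["force"])
cv2.imwrite("pics/p9.png",cv2.resize(f["color"][0:230,120:400],(730,600),interpolation=cv2.INTER_CUBIC))
E
```

```text
[557.09082538 -94.00709575 186.24633501] [-0.06781124  0.41294077 -0.02851089]
```

View pics/p9.png

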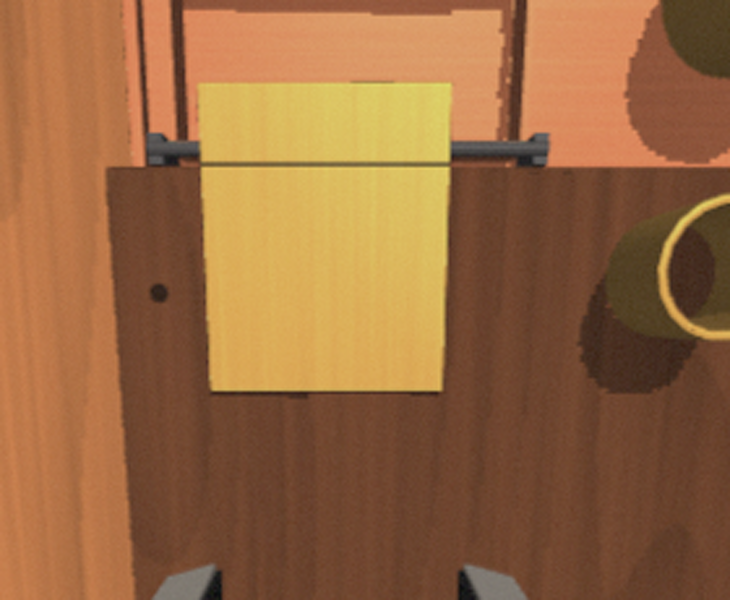

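```bash
python3 - <<'E'
from h import *
s,f=pickle.load(open("w9.pkl","rb")); w=wcam(s,f)
P=lambda u,v,z:ray(w,(120+(u+.5)/2.607-.5,(v+.5)/2.609-.5),z)[:2]
for n,a,b,z in(("edge",(112,168),(700,168),45),("line",(202,163.5),(448,163.5),51),("lead",(199,83),(451,83),51),("trail",(211,391),(442,391),51),("rod",(147,150),(549,150),38)):
    A,B=P(*a,z),P(*b,z); k=(B[1]-A[1])/(B[0]-A[0]); print(n,A,B,"k %.4f y552 %.2f"%(k,A[1]+k*(552-A[0])))
E
```

```text
edge [459.66382729  34.08046431] [699.72734414  38.3151348 ] k 0.0176 y552 35.71
line [497.65007973  35.36116058] [596.22151106  37.09725216] k 0.0176 y552 36.32
lead [497.24682244  64.49810743] [595.81954071  66.1873453 ] k 0.0171 y552 65.44
trail [499.12879812 -55.22878843] [598.53611023 -53.33098618] k 0.0191 y552 -54.22
rod [472.57697935  42.47366962] [639.41375498  45.39851176] k 0.0175 y552 43.87
```

```bash
python3 -c "
from workcell import order; print(order.sign_off())"
```

```text
the job is handed in; nothing more can be done
None
```

The job is done and handed in at about 15 s of robot time; no verdict was reported. I pressed the copper bin level by its tab, then pushed the plate with both fingertips until its line stood over the board's edge.

- **Bin:** it was pressed until the force rose to 16 N at its stop. The image fit then gave a tilt of −0.02 to 0 rad; I did not measure it again after the push.
- **Plate:** the last wrist picture, with the arm clear, gave an overhang of about 29.7 mm by its leading end and 30.6 mm by the scribed line. It lies square to the edge within about 0.002 rad, and about 9 mm to the robot's side of mid-lane, inside the 28 mm limit. At no point did it look lifted or tipped.
- **Bystanders:** nothing was touched apart from the tab, the board and the plate, as far as the force readings and pictures show. I did not take a final full-scene picture to confirm it.
- **Finish:** the gripper ended at a height of 186 mm, touching nothing.

Two things disagreed with what was given or expected:
- **Fingertips:** they made contact about 8 mm behind the TCP, not 22 mm ahead as the notes say. Both the tab press and the board touch showed this, so I set the push height from the board touch.
- **Cameras:** the top and wrist cameras placed the board's edge about 2 mm apart. I used the wrist view, which sees the plate and the edge together.

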